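# Seat the hex drill bushing in the jig and lock it

### The arm

A 7-joint arm with a two-finger parallel gripper is mounted at the origin on the work surface. World frame = base frame: x ahead of the robot, y to its left, z up, the work surface at z = 0. Lengths are in mm, angles in rad, forces in N, time in s.
With the tool pointing down it reaches from about 350 to 775 mm from the base axis. Payload 3.1 kg.
Tool frame: the origin (TCP) lies on the mounting face of the last link; the fingertips stand 173 mm ahead of it and the grasp point (between the pads) lies 155 mm ahead of it (ctrl.nose_length is the z of the fingertips in the tool frame, in mm); z points along the fingers, x is the direction in which the jaws open and shut, and the axes are right-handed (so a half turn about z gives the same grasp; the last joint's range is limited). The gripper opens to 85 mm and grips with 20 to 120 N. Pads are 22 mm wide; open, the fingers measure 114 mm over their backs; the gripper's body (76 mm by 85 mm) begins 54 mm behind the grasp point. The pads swing forward as they close: fully open they stand 13 mm farther back than shut.
Start: joints at [-1.156, 0.311, 0.014, 1.512, -0.004, 1.319, -0.027], TCP at [242.565, 493.635, 404.704] pointing down, gripper open.
Joint ranges: [-2.7, 2.7], [-0.3, 1.91], [-1.27, 1.3], [0.12, 2.57], [-1.44, 4.58], [0.2, 2.03], [-3.05, 3.05]. Speed limits (rad/s): [2.79, 2.79, 3.14, 3.14, 3.14, 3.14, 3.14].

### API

Orientations are given as a unit quaternion [w, x, y, z].
In Python, from station import ctrl, vision gives the robot as it stands.
- The arm moves only by the tool send_rows, never from a script. Its argument "series" is a list of rows, each an object with "linear": the shift along the tool's x, y, z in cm, a list of three; "angular": the turn, a rotation vector about the tool's x, y, z in degrees, a list of three; "jaw": the closure in counts, from 0 (fully open) to 255 (shut). In form: [{"linear": [x, y, z], "angular": [ax, ay, az], "jaw": jaw}, ...]. A call has 1 to 8 rows; each row shifts and turns the pose as measured when the row begins, along the tool's axes as they then stand; what a row does not reach is not made up. A row lasts 1/8 s, in which the tool goes at most 62.5 mm and 10.7 degrees, less where a joint would pass 70% of its speed; a pose out of reach is approached as far as the arm can. A call with a gripper value outside its range is refused whole. The fingers move at their own pace and stop on an object; "squeeze" is the grip in N (left out, the last holds). Time passes only in rows, so rows that do not move let the fingers close. It gives the time, the measured TCP pose, the force and the opening at its end, in the units of the state.
- ctrl.read_state(): the state, without advancing time (a new reading comes with each control period).
- vision.capture(name): name is "side" or "top"; returns a dict with "color" (400x640x3 uint8, red, green, blue), "range_z" (400x640 float32, mm along the optical axis (not along the pixel's ray), 0 where there is no reading), "intrinsics" (3x3 intrinsics, pixels), "distortion" ([k1, k2, p1, p2, k3] as OpenCV has them; the pictures are not rectified), "xyz" and "orientation" of the camera in the world. Camera axes: x right, y up, looking along -z (the intrinsics and any distortion apply to the point x, -y, -z); pixel columns grow to the right and rows downward; lengths in mm; the calibration is good to about 2 mm. A picture is of the moment at which its call begins.
- ctrl.job_done(): hands the job in, once; it reports no verdict.
The state is a dict: "t": time; "joint_positions": joint angles; "qvel": joint speeds; "joint_efforts": joint torques, N m; "eef_pos": TCP position; "orientation": TCP orientation; "force": force on the tool from outside, world axes, zero at the start; "ft_torque": the same for the moment, N m; "width": finger opening in mm.
Only numpy, scipy, OpenCV 4.12 (cv2) and the standard library are available. Lean on these libraries where they do the work, as an engineer would, in place of code of your own. Each camera call takes 0.05 s, during which the arm holds its last target.

### The job

Pick up the largest hexagonal drill bushing, put it upright into the round, loose pocket of the drilling jig and, without forcing it, shuffle it about until it drops fully home in the hex seat below. Then swing the jig's forked keeper over it as far as it goes, so that it is locked for drilling, and let go. Leave the other two bushings, the wood offcut and the glue bottle where they stand.

Things in the scene. Friction and masses are not known exactly. Their poses are not given: they have to be found in the camera images.
- bushing: the large hex drill bushing: a plain aluminium hexagonal prism, 36 mm across flats, 41.6 mm across corners, 52 mm tall, about 0.16 kg, standing upright, a small dark bore in its top. Origin: centre of its underside, z up its axis; local x is square to one pair of flats (others at +-60 degrees). Any of its six turns fits the seat.
- jig: the drilling jig, fixed to the bench: a plywood board 160 mm (local x) by 220 mm (local y), top face 24 mm above the bench, with a fence strip 12 mm wide and 10 mm high along its +x edge. Origin: centre of its underside, z up. Round pocket at local (0, -55 mm), keeper pivot at (0, +30 mm). Pressing the bushing on the jig with over 40 N is too hard: about 5 N is enough.
- pocket (a point): centre of the mouth of the jig's round pocket (64 mm wide, 8 mm deep), level with the board's top, 24 mm above the bench. The pocket's floor, 16 mm above the bench, is a steel seat plate with a hex recess in it (see seat_nominal). A bushing resting unseated on this floor stands 12 mm too high and blocks the keeper.
- seat_nominal (a point): where the bottom of the hex recess would be if centred: under the pocket's centre, 4 mm above the bench. Recess: 39.2 mm across flats, 12 mm deep from the pocket floor, rubber-faced bottom, 1.6 mm play per side. Screwed in by hand, it lies 4 to 6 mm off in an unknown direction, turned up to 0.05 rad (flats about square to jig x and at +-60 degrees): find it by feel. Home, the underside is at this height.
- keeper (a joint): turn of the forked keeper, rad: 0 open (fork to the jig's +x, tail with the pin to -x), 1.571 closed at its stop (fork to the jig's -y over the bushing, tail to +y). Turns clockwise from above, about 2 N at the pin, stays where left; starts at 0 to 0.25. Aluminium bar 20 mm wide, 58.5 to 66.5 mm above the bench, on a vertical post 22 mm thick at jig local (0, +30 mm); fork tips 83 mm from it.
- keeper_pin (a point): middle of the black upright pin on the keeper's tail: 12 mm diameter, from 66.5 to 94.5 mm above the bench (this point at 80.5 mm), 45 mm from the pivot.
- small_bushing: a smaller hex bushing, 24 mm across flats, 38 mm tall: not wanted; leave it where it is. Origin: centre of its underside.
- round_bushing: a round bushing 34 mm in diameter, 45 mm tall: not wanted; leave it. Origin: centre of its underside.
- offcut: a wood offcut 50 x 90 x 30 mm; leave it.
- glue: a white glue bottle, 54 mm in diameter, 150 mm tall; leave it.
There are look-alikes about, which are no part of the job. Leave any blue look-alike of the bushing alone.

How it is judged:
By the outcome, as a careful person would: the job done as asked, in the order asked, and still so for the second after the job is handed in, with the robot touching nothing.
It also fails if it takes over 58 s, if anything falls off the work surface, if the arm or the gripper's body presses on something with over 40 N, if the wrist force passes 120 N, or if a joint passes its speed limit or range.

## Working session

There is one attempt and no reset: what is moved stays moved. The work goes in short steps, Python scripts to look and compute and a tool call to move; the robot and the scene stay as the last step left them, time stands still between calls to the robot, and variables do not carry over. Pictures are saved under pics/ and viewed, and the job is handed in when it is done.

Besides the shell and the picture viewer there is one more tool, called as a command line: name --argument value ..., lists and objects as JSON in quotes. send_rows: Moves the arm, as the interface text tells. Its arguments: {"type":"object","properties":{"series":{"type":"array"},"squeeze":{"type":"number"}},"required":["series"]}

```bash
ls; mkdir -p pics
python3 - <<'E'
from station import ctrl, vision
import cv2, numpy as np
s=ctrl.read_state(); print(s)
for n in ("side","top"):
    c=vision.capture(n); cv2.imwrite(f"pics/{n}0.png",c["color"][:,:,::-1]); np.savez(f"{n}0.npz",**c)
    print(n,c["intrinsics"],c["distortion"],c["xyz"],c["orientation"])
E
```

```text
pics
{'t': 0.0, 'joint_positions': array([-1.15569376,  0.31172373,  0.01402791,  1.51305643, -0.00442264,
        1.31917116, -0.02717196]), 'qvel': array([-0.00011556,  0.00197288, -0.00107148, -0.00178144,  0.00071877,
       -0.00021299,  0.00044849]), 'joint_efforts': array([ 6.34677394e-05, -3.79912198e+01,  1.46085452e-01, -2.30594087e+01,
        1.22021660e-02,  1.33828836e-02,  2.70239400e-05]), 'eef_pos': array([242.44103823, 493.33078099, 403.62197884]), 'orientation': array([ 6.50799166e-04,  8.48828757e-01,  5.28666613e-01, -9.64854120e-04]), 'force': array([-0.02294839,  0.20794951,  0.60383552]), 'ft_torque': array([-0.00200414,  0.02140724,  0.0068782 ]), 'width': 85.40259104845504}
side [[495.26933634   0.         322.3396544 ]
 [  0.         495.26933634 197.29382476]
 [  0.           0.           1.        ]] [-0.05302182  0.          0.          0.          0.        ] [  -5.90912699 -670.8743141  1026.28382227] [ 0.88129636  0.32674888 -0.12228691 -0.31874412]
top [[475.18384968   0.         318.50500354]
 [  0.         475.18384968 201.78670189]
 [  0.           0.           1.        ]] [-0.11257839  0.          0.          0.          0.        ] [ 446.04989733  -54.79057546 1213.06615165] [ 0.71245048  0.02943551 -0.02604165 -0.70062094]
```

View pics/top0.png

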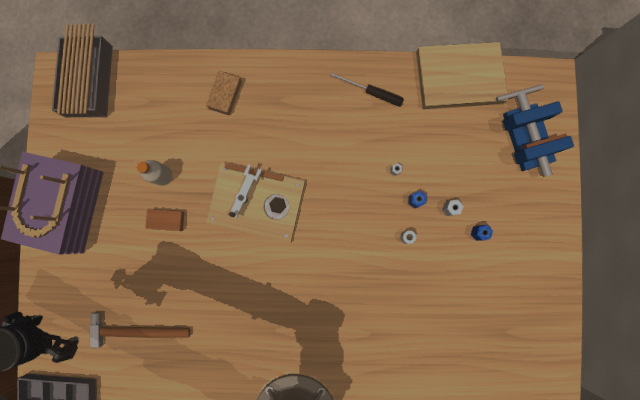

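View pics/side0.png

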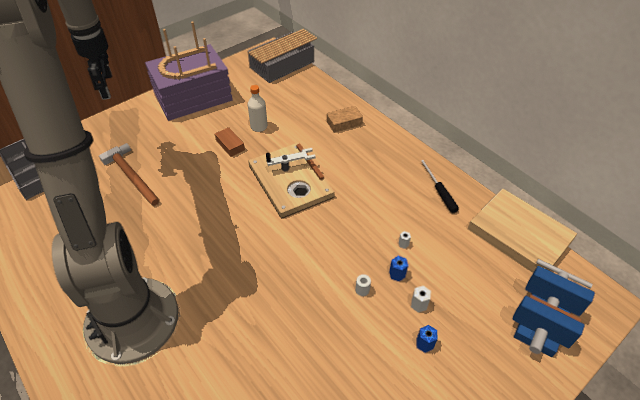

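```bash
cat > h.py <<'E'
import numpy as np, cv2
from scipy.spatial.transform import Rotation as R
def load(n): return dict(np.load(n+".npz"))
def Rw(c):
    q=c["orientation"]; return R.from_quat([q[1],q[2],q[3],q[0]]).as_matrix()@np.diag([1,-1,-1])
def ray(c,uv):
    p=cv2.undistortPoints(np.array(uv,float).reshape(-1,1,2),c["intrinsics"],c["distortion"]).reshape(-1,2)
    return np.c_[p,np.ones(len(p))]@Rw(c).T
def atz(c,uv,z):
    d=ray(c,uv); o=c["xyz"]; t=(np.asarray(z)-o[2])/d[:,2]; return o+d*t[:,None]
def proj(c,P):
    P=np.atleast_2d(np.array(P,float)); M=Rw(c).T; rv=cv2.Rodrigues(M)[0]; tv=-M@c["xyz"]
    return cv2.projectPoints(P,rv,tv,c["intrinsics"],c["distortion"])[0].reshape(-1,2)
def cloud(c):
    h,w=c["range_z"].shape; v,u=np.mgrid[:h,:w]
    p=cv2.undistortPoints(np.c_[u.ravel(),v.ravel()].astype(float).reshape(-1,1,2),c["intrinsics"],c["distortion"]).reshape(-1,2)
    z=c["range_z"].ravel(); P=(np.c_[p,np.ones(len(p))]*z[:,None])@Rw(c).T+c["xyz"]; P[z==0]=np.nan
    return P.reshape(h,w,3)
def crop(c,x0,y0,x1,y1,k,out):
    im=c["color"][y0:y1,x0:x1,::-1]; cv2.imwrite(out,cv2.resize(im,None,fx=k,fy=k,interpolation=cv2.INTER_CUBIC))
E
python3 - <<'E'
from h import *
t=load("top0"); s=load("side0")
crop(t,205,155,310,245,7,"pics/t_jig.png"); crop(t,385,155,500,245,6,"pics/t_b.png"); crop(s,240,135,340,220,7,"pics/s_jig.png"); crop(s,350,225,450,355,4,"pics/s_b.png")
print(atz(t,[(454,207),(483,232),(418,199),(397,169),(409,237)],[52,52,52,38,45]).round(1))
C=cloud(t)
for u,v in [(454,203),(409,232),(397,166),(257,220),(225,200),(277,206),(60,300)]: print(u,v,C[v,u].round(1))
E
```

```text
[[ 529.9 -383.2   52. ]
 [ 469.2 -456.    52. ]
 [ 548.2 -293.3   52. ]
 [ 623.9 -243.3   38. ]
 [ 454.6 -272.6   45. ]]
454 203 [ 539.7 -382.6   54.1]
409 232 [ 466.8 -271.7   49.3]
397 166 [ 631.4 -243.2   38.8]
257 220 [491.2 105.6  21. ]
225 200 [540.  187.4  25.6]
277 206 [528.6  57.7   3.3]
60 300 [270.9 627.5   1.1]
```

```bash
python3 -c "
import cv2,numpy as np
a=cv2.imread('pics/t_jig.png');print(a.shape)
a=cv2.imread('pics/s_jig.png');print(a.shape)"
```

```text
(630, 735, 3)
(595, 700, 3)
```

View pics/t_jig.png

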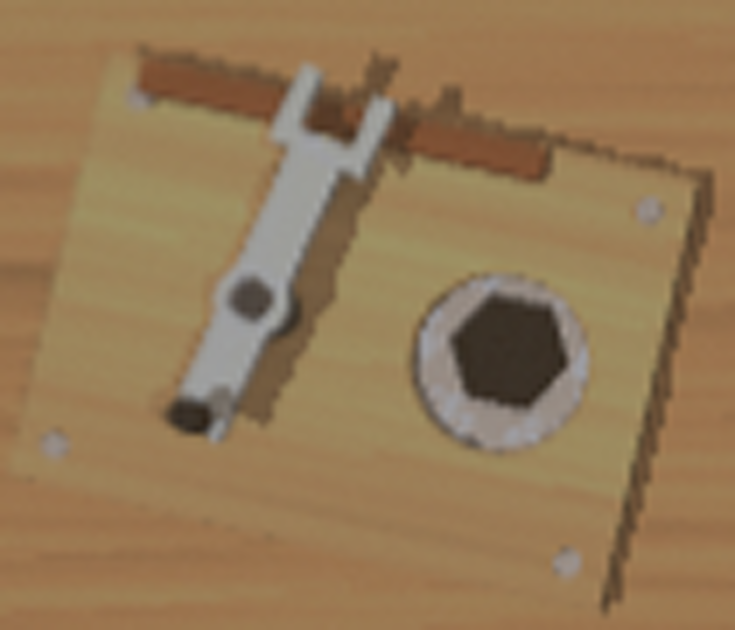

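View pics/s_jig.png

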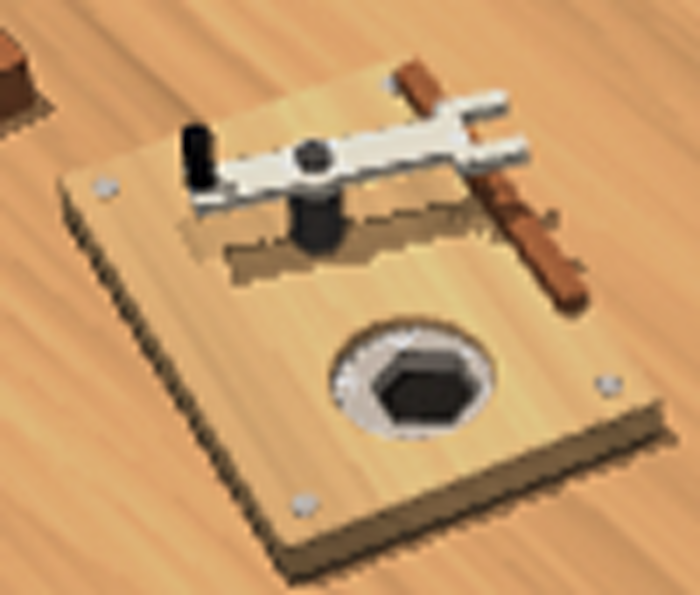

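View pics/t_b.png

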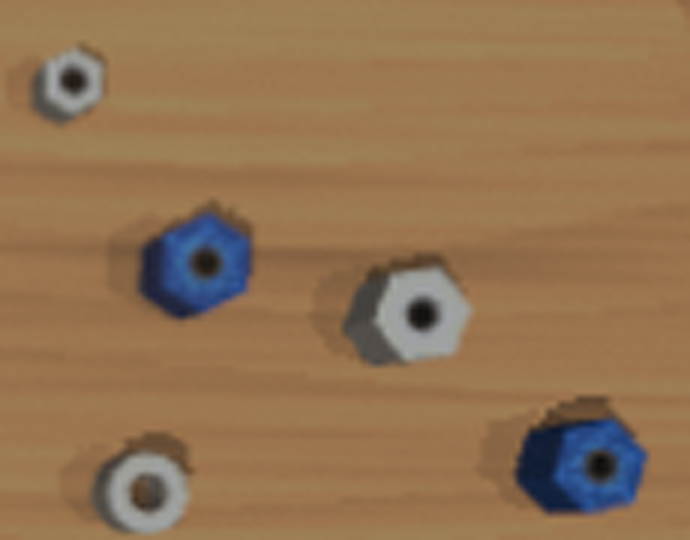

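View pics/s_b.png

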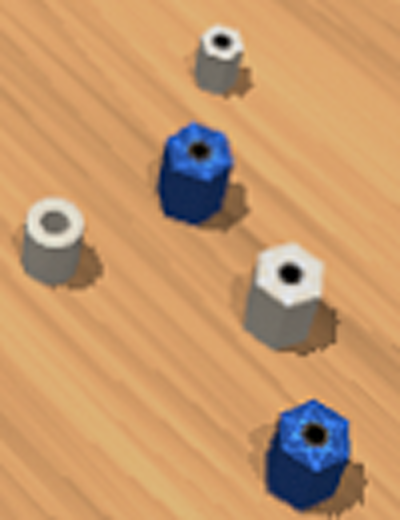

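Run:
```python
from h import *
t=load("top0"); s=load("side0")
def polyw(c,pts,k,ox,oy,z):
    p=(np.array(pts,float)+.5)/k-.5+[ox,oy]; return atz(c,p,z)
def blob(c,box,f,z,name):
    x0,y0,x1,y1=box; k=8
    im=cv2.resize(c["color"][y0:y1,x0:x1],None,fx=k,fy=k,interpolation=cv2.INTER_CUBIC).astype(int)
    m=f(im).astype(np.uint8)
    cs,_=cv2.findContours(m,cv2.RETR_EXTERNAL,cv2.CHAIN_APPROX_NONE)
    cn=max(cs,key=cv2.contourArea)[:,0,:]
    W=polyw(c,cn,k,x0,y0,z)[:,:2].astype(np.float32)
    M=cv2.moments(W.reshape(-1,1,2)); cx,cy=M["m10"]/M["m00"],M["m01"]/M["m00"]
    # hex phase: 6th harmonic of radius
    d=W-[cx,cy]; th=np.arctan2(d[:,1],d[:,0]); r=np.hypot(*d.T)
    # resample by angle
    tt=np.linspace(-np.pi,np.pi,720,endpoint=False); o=np.argsort(th); rr=np.interp(tt,th[o],r[o],period=2*np.pi)
    h6=np.sum(rr*np.exp(-6j*tt))/len(tt); vert=-np.angle(h6)/6
    print(name,"c",round(cx,1),round(cy,1),"area",round(abs(M["m00"])),"vertexdeg mod60",round(np.degrees(-vert*-1)%60,1) if 0 else round(np.degrees(-(-vert))%60,1),"h6",round(abs(h6),2),"mean r",round(rr.mean(),2))
dark=lambda im: im.max(2)<95
print("hex area 39.2:",0.866*39.2**2,"36:",.866*36**2,"24:",.866*24**2)
for th in (70,85,100): blob(t,(262,192,292,222),lambda im: im.max(2)<th,16,"seat top %d"%th)
for th in (70,85,100): blob(s,(285,178,315,202),lambda im: im.max(2)<th,16,"seat side %d"%th)
sat=lambda im: (im.max(2)-im.min(2)<45)&(im.max(2)>85)
blob(t,(262,192,292,222),lambda im:(im.max(2)-im.min(2)<45),24,"pocket top")
blob(s,(285,178,315,202),lambda im:(im.max(2)-im.min(2)<40),24,"pocket side")
for th in (110,125,140): blob(t,(445,195,470,218),lambda im:(im.max(2)-im.min(2)<40)&(im.max(2)>th),52,"bush top %d"%th)
for th in (150,170,190): blob(s,(410,283,436,305),lambda im:(im.max(2)-im.min(2)<40)&(im.max(2)>th),52,"bush side%d"%th)
sc=polyw(t,[(138,98),(649,211),(567,562),(54,445)],7,205,155,24); print("screws",sc.round(1), np.linalg.norm(sc[0]-sc[1]),np.linalg.norm(sc[1]-sc[2]),sc.mean(0))
sc2=polyw(s,[(393,82),(608,385),(304,505),(106,187)],7,240,135,24); print("screws side",sc2.round(1),np.linalg.norm(sc2[0]-sc2[1]),np.linalg.norm(sc2[1]-sc2[2]),sc2.mean(0))
print("pivot",polyw(t,[(251,298)],7,205,155,66.5),polyw(s,[(315,157)],7,240,135,67.5))
print("pin top",polyw(t,[(184,413)],7,205,155,94.5),polyw(s,[(196,128)],7,240,135,94.5))
print("fork",polyw(t,[(310,70),(385,103)],7,205,155,66.5))
```

```text
hex area 39.2: 1330.7302400000003 36: 1122.336 24: 498.816
seat top 70 c 530.6 55.8 area 1101 vertexdeg mod60 17.3 h6 0.51 mean r 18.71
seat top 85 c 530.8 55.8 area 1187 vertexdeg mod60 17.6 h6 0.52 mean r 19.42
seat top 100 c 530.8 55.9 area 1260 vertexdeg mod60 17.7 h6 0.53 mean r 20.01
seat side 70 c 528.5 49.8 area 777 vertexdeg mod60 17.5 h6 0.22 mean r 15.65
seat side 85 c 528.6 50.7 area 895 vertexdeg mod60 17.5 h6 0.27 mean r 16.8
seat side 100 c 530.3 52.7 area 1124 vertexdeg mod60 16.4 h6 0.55 mean r 18.9
pocket top c 526.2 58.2 area 3198 vertexdeg mod60 11.8 h6 0.01 mean r 31.91
pocket side c 524.5 53.3 area 2733 vertexdeg mod60 0.4 h6 0.02 mean r 29.48
bush top 110 c 530.4 -385.5 area 1162 vertexdeg mod60 37.3 h6 0.49 mean r 19.22
bush top 125 c 530.1 -385.8 area 1109 vertexdeg mod60 38.2 h6 0.44 mean r 18.78
bush top 140 c 529.7 -386.1 area 1050 vertexdeg mod60 39.3 h6 0.43 mean r 18.27
bush side150 c 529.2 -389.3 area 1077 vertexdeg mod60 37.0 h6 0.49 mean r 18.5
bush side170 c 529.5 -389.2 area 1046 vertexdeg mod60 37.7 h6 0.5 mean r 18.23
bush side190 c 529.9 -389.1 area 1011 vertexdeg mod60 38.2 h6 0.53 mean r 17.92
screws [[620.1 192.3  24. ]
 [581.7   5.9  24. ]
 [455.2  32.6  24. ]
 [493.7 218.7  24. ]] 190.35505126608857 129.31566183378888 [537.70333204 112.37796603  24.        ]
screws side [[622.4 190.5  24. ]
 [581.9   3.   24. ]
 [454.8  29.6  24. ]
 [494.  215.9  24. ]] 191.81379319822133 129.87310682110424 [538.25451591 109.7625167   24.        ]
pivot [[544.34214667 141.47854908  66.5       ]] [[545.14671317 138.81194102  67.5       ]]
pin top [[502.53832769 158.35589803  94.5       ]] [[503.87710715 157.90025512  94.5       ]]
fork [[624.58578542 123.25935843  66.5       ]
 [613.32652855  96.6213315   66.5       ]]
```

```bash
cat > plan.py <<'E'
import sys, json, math
from h import *
from station import ctrl
def plan(target, jawdeg, jaw, n=None, step=58, ang=9.5, maxrows=8):
    s=ctrl.read_state(); p=np.array(s["eef_pos"]); q=s["orientation"]; R0=R.from_quat([q[1],q[2],q[3],q[0]])
    a=math.radians(jawdeg); x=np.array([math.cos(a),math.sin(a),0]); z=np.array([0,0,-1.]); y=np.cross(z,x)
    R1=R.from_matrix(np.c_[x,y,z]); rv=(R0.inv()*R1).as_rotvec(); d=np.array(target)-p
    if n is None: n=max(1,math.ceil(max(np.linalg.norm(d)/step, np.degrees(np.linalg.norm(rv))/ang)))
    xx=R0.apply([1,0,0]); print("t",round(s["t"],2),"pos",p.round(1),"jaw",round(math.degrees(math.atan2(xx[1],xx[0])),1),"w",round(s["width"],1),"F",np.round(s["force"],1),"nrows",n, "j7",s["joint_positions"].round(2))
    rows=[]
    for i in range(n):
        Ri=R0*R.from_rotvec(rv*i/n); l=Ri.inv().apply(d/n)/10
        rows.append({"linear":[round(float(v),2)+0. for v in l],"angular":[round(float(v),1)+0. for v in np.degrees(rv/n)],"jaw":jaw})
    for r in rows[:maxrows]: print(json.dumps(r))
if __name__=="__main__":
    a=[float(v) for v in sys.argv[1:]]; plan(a[:3],a[3],int(a[4]),int(a[5]) if len(a)>5 else None)
E
python3 plan.py 530 -387 330 -52.5 0; python3 -c "
from station import ctrl; print(ctrl.nose_length)
from h import *; t=load('top0');print(atz(t,[(142,163),(158,172)],[150,0]))"
```

```text
t 0.1 pos [242.4 493.4 403.7] jaw 63.8 w 85.7 F [ 0.6 -0.3 -0.6] nrows 17 j7 [-1.16  0.31  0.01  1.51 -0.    1.32 -0.03]
{"linear": [-3.9, 3.8, 0.44], "angular": [0.0, 0.0, 6.8], "jaw": 0}
{"linear": [-3.42, 4.24, 0.44], "angular": [0.0, 0.0, 6.8], "jaw": 0}
{"linear": [-2.89, 4.62, 0.44], "angular": [0.0, 0.0, 6.8], "jaw": 0}
{"linear": [-2.32, 4.93, 0.44], "angular": [0.0, 0.0, 6.8], "jaw": 0}
{"linear": [-1.72, 5.17, 0.44], "angular": [0.0, 0.0, 6.8], "jaw": 0}
{"linear": [-1.09, 5.34, 0.44], "angular": [0.0, 0.0, 6.8], "jaw": 0}
{"linear": [-0.44, 5.43, 0.44], "angular": [0.0, 0.0, 6.8], "jaw": 0}
{"linear": [0.21, 5.44, 0.44], "angular": [0.0, 0.0, 6.8], "jaw": 0}
173.4
[[612.38729055 358.65644889 150.        ]
 [612.50023272 372.50627013   0.        ]]
```

send_rows --series '[{"linear": [-3.9,3.8,0.4],"angular": [0,0,6.8],"jaw": 0},{"linear": [-3.4,4.2,0.4],"angular": [0,0,6.8],"jaw": 0},{"linear": [-2.9,4.6,0.4],"angular": [0,0,6.8],"jaw": 0},{"linear": [-2.3,4.9,0.4],"angular": [0,0,6.8],"jaw": 0},{"linear": [-1.7,5.2,0.4],"angular": [0,0,6.8],"jaw": 0},{"linear": [-1.1,5.3,0.4],"angular": [0,0,6.8],"jaw": 0},{"linear": [-0.4,5.4,0.4],"angular": [0,0,6.8],"jaw": 0},{"linear": [0.2,5.4,0.4],"angular": [0,0,6.8],"jaw": 0}]' --squeeze 30

```text
t: 1.1
eef_pos: [375.1, 70.7, 367.9]
orientation: [0.001, 0.997, 0.072, -0.002]
force: [0.2, 0.9, 0.3]
width: 85.5
```

```bash
python3 plan.py 530 -387 310 -52.5 0
```

```text
t 1.1 pos [375.1  70.7 367.9] jaw 8.3 w 85.5 F [0.2 0.9 0.3] nrows 9 j7 [-0.69 -0.02  0.45  1.99  0.01  1.17 -0.1 ]
{"linear": [0.98, 5.28, 0.65], "angular": [0.0, 0.0, 6.8], "jaw": 0}
{"linear": [1.59, 5.13, 0.65], "angular": [0.0, 0.0, 6.8], "jaw": 0}
{"linear": [2.18, 4.91, 0.65], "angular": [0.0, 0.0, 6.8], "jaw": 0}
{"linear": [2.74, 4.62, 0.64], "angular": [0.0, 0.0, 6.8], "jaw": 0}
{"linear": [3.27, 4.26, 0.64], "angular": [0.0, 0.0, 6.8], "jaw": 0}
{"linear": [3.74, 3.85, 0.64], "angular": [0.0, 0.0, 6.8], "jaw": 0}
{"linear": [4.17, 3.38, 0.64], "angular": [0.0, 0.0, 6.8], "jaw": 0}
{"linear": [4.54, 2.87, 0.64], "angular": [0.0, 0.0, 6.8], "jaw": 0}
```

send_rows --series '[{"linear": [1.0,5.3,0.6],"angular": [0,0,6.8],"jaw": 0},{"linear": [1.6,5.1,0.6],"angular": [0,0,6.8],"jaw": 0},{"linear": [2.2,4.9,0.6],"angular": [0,0,6.8],"jaw": 0},{"linear": [2.7,4.6,0.6],"angular": [0,0,6.8],"jaw": 0},{"linear": [3.3,4.3,0.6],"angular": [0,0,6.8],"jaw": 0},{"linear": [3.7,3.9,0.6],"angular": [0,0,6.8],"jaw": 0},{"linear": [4.2,3.4,0.6],"angular": [0,0,6.8],"jaw": 0},{"linear": [4.5,2.9,0.6],"angular": [0,0,6.8],"jaw": 0}]'

```text
t: 2.1
eef_pos: [508.3, -350.0, 315.8]
orientation: [-0.001, 0.915, -0.404, -0.002]
force: [1.0, 0.4, 0.2]
width: 85.3
```

```bash
python3 plan.py 529.8 -387.4 260 -52.5 0
```

```text
t 2.1 pos [ 508.3 -350.   315.8] jaw -47.7 w 85.3 F [1.  0.4 0.2] nrows 2 j7 [ 0.06  0.61  0.81  1.47 -0.45  1.26  0.09]
{"linear": [2.12, 0.47, 2.78], "angular": [0.0, 0.1, 2.4], "jaw": 0}
{"linear": [2.13, 0.38, 2.79], "angular": [0.0, 0.1, 2.4], "jaw": 0}
```

send_rows --series '[{"linear": [2.1,0.5,2.8],"angular": [0,0.1,2.4],"jaw": 0},{"linear": [2.1,0.4,2.8],"angular": [0,0.1,2.4],"jaw": 0},{"linear": [0,0,0],"angular": [0,0,0],"jaw": 0}]'

```text
t: 2.48
eef_pos: [527.7, -393.5, 255.2]
orientation: [0.002, 0.895, -0.446, -0.002]
force: [-0.1, 0.3, 0.2]
width: 85.2
```

```bash
python3 plan.py 529.8 -387.4 197 -52.5 0;  python3 - <<'E'
from h import *
from station import vision
c=vision.capture("side"); np.savez("side1.npz",**c); crop(c,360,190,500,330,4,"pics/s1.png")
c=vision.capture("top"); np.savez("top1.npz",**c); crop(c,380,140,520,260,5,"pics/t1.png")
E
```

```text
t 2.48 pos [ 527.7 -393.5  255.2] jaw -53.0 w 85.2 F [-0.1  0.3  0.2] nrows 2 j7 [ 0.15  0.75  0.78  1.4  -0.54  1.21  0.07]
{"linear": [-0.17, -0.28, 2.91], "angular": [0.2, 0.1, -0.2], "jaw": 0}
{"linear": [-0.18, -0.27, 2.91], "angular": [0.2, 0.1, -0.2], "jaw": 0}
```

View pics/s1.png

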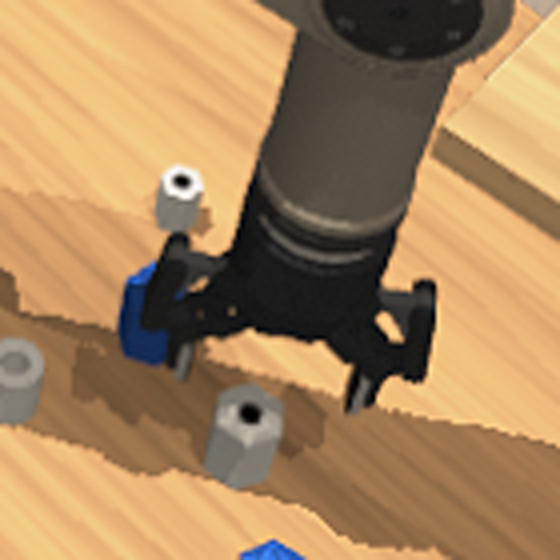

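View pics/t1.png

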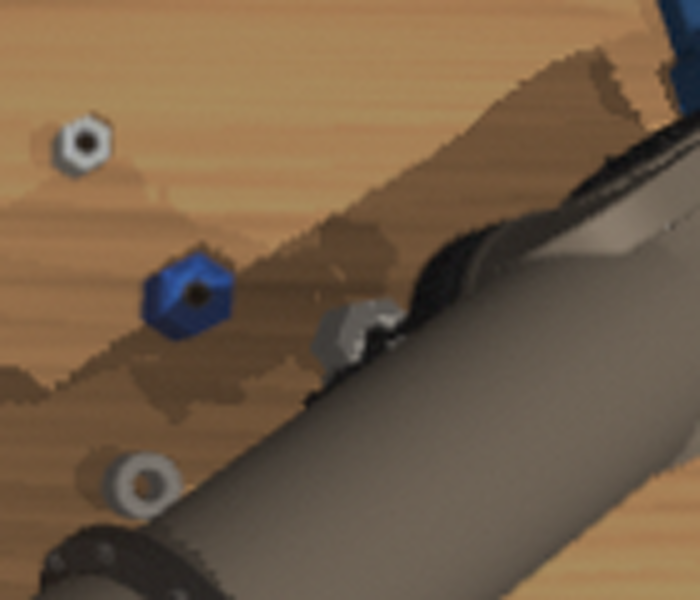

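Run:
```python
from h import *
s=load("side1")
for z in (82,95): print(atz(s,np.array([(181,378),(354,411)])/4+[360,190],z).round(1), atz(s,np.array([(267,394)])/4+[360,190],z).round(1))
```

```text
[[ 501.  -359.5   82. ]
 [ 558.5 -434.6   82. ]] [[ 529.9 -396.8   82. ]]
[[ 494.  -363.8   95. ]
 [ 550.8 -437.8   95. ]] [[ 522.6 -400.6   95. ]]
```

send_rows --series '[{"linear": [-0.2,-0.3,2.9],"angular": [0.2,0.1,-0.2],"jaw": 0},{"linear": [-0.2,-0.2,2.5],"angular": [0.2,0.1,0],"jaw": 0},{"linear": [0,0,0],"angular": [0,0,0],"jaw": 0}]'

```text
t: 2.95
eef_pos: [532.2, -384.2, 208.9]
orientation: [-0.002, 0.897, -0.441, 0.007]
force: [0.6, 0.7, 0.3]
width: 85.5
```

```bash
python3 plan.py 529.4 -387.2 197 -52.5 0
```

```text
t 2.95 pos [ 532.2 -384.2  208.9] jaw -52.4 w 85.5 F [0.6 0.7 0.3] nrows 1 j7 [ 0.15  0.79  0.75  1.46 -0.58  1.11  0.1 ]
{"linear": [0.06, 0.41, 1.19], "angular": [-0.5, -0.6, 0.1], "jaw": 0}
```

send_rows --series '[{"linear": [0.05,0.4,1.0],"angular": [-0.5,-0.6,0.1],"jaw": 0},{"linear": [0,0,0],"angular": [0,0,0],"jaw": 0},{"linear": [0,0,0],"angular": [0,0,0],"jaw": 60}]'

```text
t: 3.32
eef_pos: [530.5, -387.6, 203.1]
orientation: [0.0, 0.897, -0.441, 0.003]
force: [-0.9, 0.2, 0.0]
width: 69.9
```

```bash
python3 plan.py 529.4 -387.2 197 -52.5 0
```

```text
t 3.33 pos [ 530.5 -387.6  203.1] jaw -52.4 w 69.9 F [-0.9  0.2  0. ] nrows 1 j7 [ 0.16  0.8   0.75  1.46 -0.58  1.1   0.1 ]
{"linear": [-0.1, 0.06, 0.61], "angular": [-0.1, -0.3, 0.1], "jaw": 0}
```

send_rows --series '[{"linear": [0,0.05,0.7],"angular": [-0.1,-0.2,0],"jaw": 80},{"linear": [0,0,0],"angular": [0,0,0],"jaw": 120},{"linear": [0,0,0],"angular": [0,0,0],"jaw": 160},{"linear": [0,0,0],"angular": [0,0,0],"jaw": 200},{"linear": [0,0,0],"angular": [0,0,0],"jaw": 200}]' --squeeze 30

```text
t: 3.95
eef_pos: [530.2, -388.5, 196.7]
orientation: [0.0, 0.897, -0.441, 0.002]
force: [-0.7, 0.1, 0.1]
width: 35.7
```

```bash
python3 plan.py 529.4 -387.2 197 -52.5 200;  python3 - <<'E'
from h import *
from station import vision
c=vision.capture("side"); np.savez("side2.npz",**c); crop(c,360,190,500,330,4,"pics/s2.png")
E
```

```text
t 3.95 pos [ 530.2 -388.5  196.7] jaw -52.4 w 35.7 F [-0.7  0.1  0.1] nrows 1 j7 [ 0.16  0.81  0.75  1.46 -0.58  1.1   0.1 ]
{"linear": [-0.15, -0.01, -0.03], "angular": [-0.1, -0.2, 0.1], "jaw": 200}
```

View pics/s2.png

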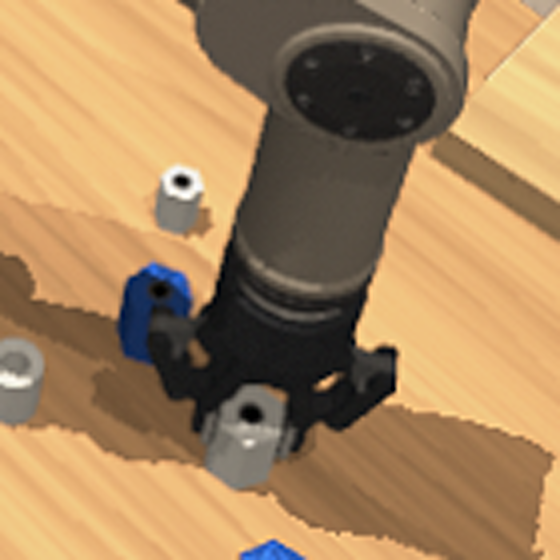

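send_rows --series '[{"linear": [0,0,-3],"angular": [0,0,0],"jaw": 200},{"linear": [0,0,-5],"angular": [0,0,0],"jaw": 200},{"linear": [0,0,-4],"angular": [0,0,0],"jaw": 200}]'

```text
t: 4.38
eef_pos: [529.0, -386.1, 312.9]
orientation: [-0.001, 0.897, -0.442, -0.005]
force: [0.3, 0.6, -2.1]
width: 35.9
```

```bash
python3 plan.py 530.5 54 300 -12.4 200 10
```

```text
t 4.38 pos [ 529.  -386.1  312.9] jaw -52.4 w 35.9 F [ 0.3  0.6 -2.1] nrows 10 j7 [ 0.14  0.7   0.81  1.35 -0.5   1.32  0.04]
{"linear": [-3.48, -2.7, 0.16], "angular": [0.0, 0.1, -4.0], "jaw": 200}
{"linear": [-3.28, -2.93, 0.15], "angular": [0.0, 0.1, -4.0], "jaw": 200}
{"linear": [-3.07, -3.15, 0.15], "angular": [0.0, 0.1, -4.0], "jaw": 200}
{"linear": [-2.84, -3.36, 0.14], "angular": [0.0, 0.1, -4.0], "jaw": 200}
{"linear": [-2.6, -3.55, 0.14], "angular": [0.0, 0.1, -4.0], "jaw": 200}
{"linear": [-2.35, -3.72, 0.14], "angular": [0.0, 0.1, -4.0], "jaw": 200}
{"linear": [-2.08, -3.88, 0.14], "angular": [0.0, 0.1, -4.0], "jaw": 200}
{"linear": [-1.8, -4.01, 0.13], "angular": [0.0, 0.1, -4.0], "jaw": 200}
```

send_rows --series '[{"linear": [-3.5,-2.7,0.1],"angular": [0,0.1,-4],"jaw": 200},{"linear": [-3.3,-2.9,0.1],"angular": [0,0.1,-4],"jaw": 200},{"linear": [-3.1,-3.1,0.1],"angular": [0,0.1,-4],"jaw": 200},{"linear": [-2.8,-3.4,0.1],"angular": [0,0.1,-4],"jaw": 200},{"linear": [-2.6,-3.6,0.1],"angular": [0,0.1,-4],"jaw": 200},{"linear": [-2.3,-3.7,0.1],"angular": [0,0.1,-4],"jaw": 200},{"linear": [-2.1,-3.9,0.1],"angular": [0,0.1,-4],"jaw": 200},{"linear": [-1.8,-4.0,0.1],"angular": [0,0.1,-4],"jaw": 200}]'

```text
t: 5.38
eef_pos: [525.9, -29.5, 304.6]
orientation: [0.005, 0.985, -0.173, 0.004]
force: [1.2, -1.2, -1.4]
width: 35.5
```

```bash
python3 plan.py 530.5 54 280 -12.4 200 3
```

```text
t 5.38 pos [525.9 -29.5 304.6] jaw -19.9 w 35.5 F [ 1.2 -1.2 -1.4] nrows 3 j7 [-0.53  0.4   0.72  1.75 -0.29  1.09 -0.06]
{"linear": [-0.81, -2.67, 0.79], "angular": [0.2, -0.2, -2.5], "jaw": 200}
{"linear": [-0.69, -2.7, 0.8], "angular": [0.2, -0.2, -2.5], "jaw": 200}
{"linear": [-0.57, -2.73, 0.81], "angular": [0.2, -0.2, -2.5], "jaw": 200}
```

send_rows --series '[{"linear": [-0.8,-2.7,0.8],"angular": [0.2,-0.2,-2.5],"jaw": 200},{"linear": [-0.7,-2.7,0.8],"angular": [0.2,-0.2,-2.5],"jaw": 200},{"linear": [-0.5,-2.2,0.8],"angular": [0.2,-0.2,-2.5],"jaw": 200},{"linear": [0,0,0],"angular": [0,0,0],"jaw": 200},{"linear": [0,0,0],"angular": [0,0,0],"jaw": 200}]'

```text
t: 6.0
eef_pos: [529.6, 53.7, 276.9]
orientation: [-0.0, 0.995, -0.104, -0.002]
force: [-0.5, -0.6, -0.9]
width: 35.5
```

```bash
python3 plan.py 530.5 54 235 -12.4 200;  python3 - <<'E'
from h import *
from station import vision
c=vision.capture("side"); np.savez("side3.npz",**c); crop(c,240,100,340,200,6,"pics/s3.png")
c=vision.capture("top"); np.savez("top3.npz",**c); crop(c,205,135,310,245,5,"pics/t3.png")
E
```

```text
t 6.0 pos [529.6  53.7 276.9] jaw -11.9 w 35.5 F [-0.5 -0.6 -0.9] nrows 1 j7 [-0.62  0.44  0.65  1.76 -0.3   1.05 -0.07]
{"linear": [0.1, -0.05, 4.19], "angular": [0.0, 0.2, 0.5], "jaw": 200}
```

View pics/s3.png

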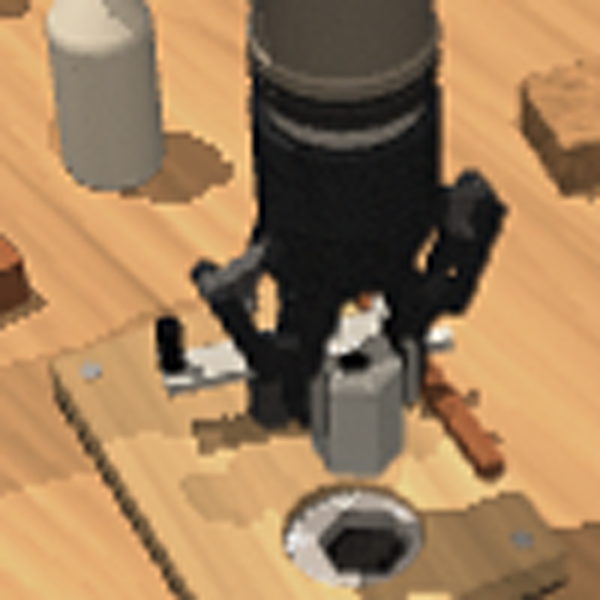

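View pics/t3.png

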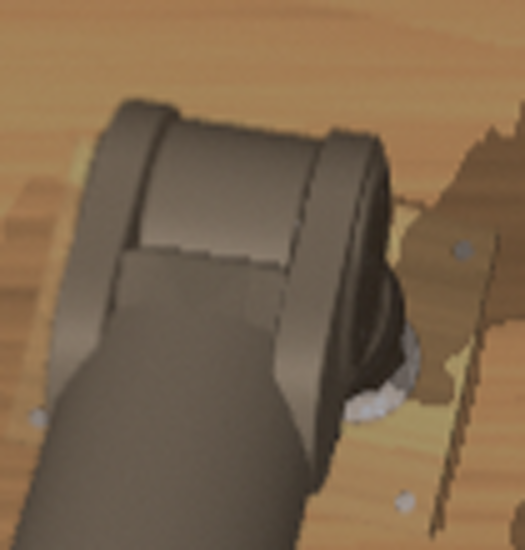

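Run:
```python
from h import *
s=load("side3"); s0=load("side0")
f=lambda pts:(np.array(pts,float)+.5)/6-.5+[240,100]
print("bore",atz(s,f([(352,360)]),132.2).round(1))
print("bottom verts",atz(s,f([(315,455),(354,474),(402,461)]),80.2).round(1))
# bore before grasp: side0 / side2 crops
g=lambda pts:(np.array(pts,float)+.5)/4-.5
print("bore side0",atz(s0,g([(290,273)])+[350,225],52).round(1),"bore side2 (gripped)",atz(s,g([(250,413)])+[360,190],52).round(1))
# overlay of model: seat hex at candidate, bushing at TCP
im=cv2.resize(s["color"][100:200,240:340,::-1],None,fx=6,fy=6,interpolation=cv2.INTER_CUBIC)
def hexp(cx,cy,z,af,normdeg):
    a=np.radians(normdeg+30+60*np.arange(6)); r=af/3**.5; return np.c_[cx+r*np.cos(a),cy+r*np.sin(a),np.full(6,z)]
def draw(P,col):
    p=((proj(s,P)-[240,100]+.5)*6-.5).round().astype(int); cv2.polylines(im,[p.reshape(-1,1,2)],True,col,1)
draw(hexp(531,53,16,39.2,-12.4),(0,0,255)); draw(hexp(529.6,53.7,80.2,36,-12),(0,255,0)); draw(hexp(529.6,53.7,132.2,36,-12),(0,255,0))
a=np.radians(np.arange(0,360,10)); draw(np.c_[527.2+32*np.cos(a),55.9+32*np.sin(a),0*a+24],(255,0,0))
cv2.imwrite("pics/ov3.png",im)
```

```text
bore [[529.2  54.4 132.2]]
bottom verts [[511.6  60.6  80.2]
 [517.7  40.8  80.2]
 [538.7  33.6  80.2]]
bore side0 [[ 530.6 -389.    52. ]] bore side2 (gripped) [[ 530.6 -389.    52. ]]
```

View pics/ov3.png

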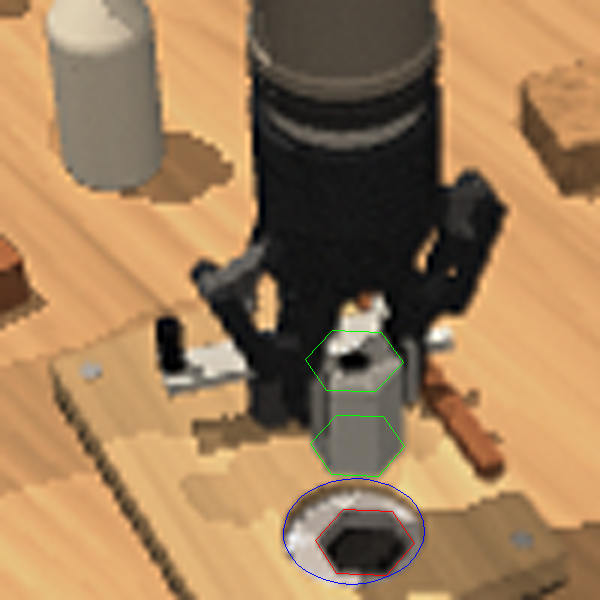

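send_rows --series '[{"linear": [0.2,0.05,3.0],"angular": [0,0.2,0.5],"jaw": 200},{"linear": [0,0,1.5],"angular": [0,0,0],"jaw": 200},{"linear": [0,0,0],"angular": [0,0,0],"jaw": 200}]'

```text
t: 6.48
eef_pos: [532.4, 49.5, 232.7]
orientation: [-0.0, 0.994, -0.111, 0.002]
force: [0.2, 0.4, -1.8]
width: 35.5
```

```bash
python3 plan.py 531.2 52.8 220 -12.4 200
```

```text
t 6.47 pos [532.4  49.5 232.7] jaw -12.8 w 35.5 F [ 0.2  0.4 -1.8] nrows 1 j7 [-0.59  0.5   0.62  1.8  -0.35  0.95 -0.04]
{"linear": [-0.19, -0.3, 1.27], "angular": [-0.1, -0.2, -0.4], "jaw": 200}
```

send_rows --series '[{"linear": [-0.2,-0.3,0.6],"angular": [-0.1,-0.2,-0.4],"jaw": 200},{"linear": [0,0,0.3],"angular": [0,0,0],"jaw": 200},{"linear": [0,0,0],"angular": [0,0,0],"jaw": 200}]'

```text
t: 6.85
eef_pos: [532.0, 52.7, 224.9]
orientation: [-0.0, 0.994, -0.108, 0.001]
force: [-0.3, 0.5, -1.3]
width: 35.7
```

```bash
python3 plan.py 531.2 52.8 215 -12.4 200
```

```text
t 6.85 pos [532.   52.7 224.9] jaw -12.4 w 35.7 F [-0.3  0.5 -1.3] nrows 1 j7 [-0.59  0.51  0.62  1.81 -0.36  0.94 -0.03]
{"linear": [-0.08, 0.01, 0.99], "angular": [0.0, -0.2, 0.0], "jaw": 200}
```

send_rows --series '[{"linear": [-0.05,0,0.5],"angular": [0,-0.1,0],"jaw": 200},{"linear": [-0.05,0,0.4],"angular": [0,0,0],"jaw": 200},{"linear": [0,0,0],"angular": [0,0,0],"jaw": 200}]'

```text
t: 7.22
eef_pos: [531.1, 53.1, 215.8]
orientation: [-0.0, 0.994, -0.108, 0.001]
force: [1.0, 0.3, -1.7]
width: 35.8
```

```bash
python3 plan.py 531.2 52.8 210 -12.4 200
```

```text
t 7.22 pos [531.1  53.1 215.8] jaw -12.4 w 35.8 F [ 1.   0.3 -1.7] nrows 1 j7 [-0.58  0.52  0.61  1.82 -0.37  0.92 -0.03]
{"linear": [0.01, 0.03, 0.58], "angular": [-0.1, -0.1, 0.0], "jaw": 200}
```

Now feel downward gently.

send_rows --series '[{"linear": [0,0.02,0.2],"angular": [0,-0.1,0],"jaw": 200},{"linear": [0,0,0.2],"angular": [0,0,0],"jaw": 200},{"linear": [0,0,0.15],"angular": [0,0,0],"jaw": 200}]'

```text
t: 7.6
eef_pos: [531.3, 52.9, 210.1]
orientation: [-0.001, 0.994, -0.108, 0.0]
force: [-0.5, -0.0, -1.7]
width: 35.7
```

```bash
python3 plan.py 531.2 52.8 207 -12.4 200
```

```text
t 7.6 pos [531.3  52.9 210.1] jaw -12.4 w 35.7 F [-0.5 -0.  -1.7] nrows 1 j7 [-0.58  0.53  0.61  1.82 -0.37  0.91 -0.02]
{"linear": [-0.01, 0.01, 0.31], "angular": [-0.1, 0.0, 0.0], "jaw": 200}
```

send_rows --series '[{"linear": [0,0,0.2],"angular": [0,0,0],"jaw": 200},{"linear": [0,0,0.2],"angular": [0,0,0],"jaw": 200}]'

```text
t: 7.85
eef_pos: [531.3, 52.9, 205.9]
orientation: [-0.001, 0.994, -0.108, 0.0]
force: [0.1, 0.4, -1.5]
width: 35.7
```

```bash
python3 plan.py 531.2 52.8 203 -12.4 200
```

```text
t 7.85 pos [531.3  52.9 205.9] jaw -12.4 w 35.7 F [ 0.1  0.4 -1.5] nrows 1 j7 [-0.58  0.53  0.6   1.82 -0.38  0.9  -0.02]
{"linear": [-0.01, 0.01, 0.29], "angular": [-0.1, 0.0, 0.0], "jaw": 200}
```

send_rows --series '[{"linear": [0,0,0.2],"angular": [0,0,0],"jaw": 200},{"linear": [0,0,0.15],"angular": [0,0,0],"jaw": 200},{"linear": [0,0,0.1],"angular": [0,0,0],"jaw": 200}]'

```text
t: 8.22
eef_pos: [531.3, 52.9, 201.0]
orientation: [-0.001, 0.994, -0.108, 0.0]
force: [0.6, -0.0, -2.0]
width: 35.4
```

```bash
python3 plan.py 531.2 52.8 200 -12.4 200
```

```text
t 8.22 pos [531.3  52.9 201. ] jaw -12.4 w 35.4 F [ 0.6 -0.  -2. ] nrows 1 j7 [-0.57  0.54  0.6   1.83 -0.38  0.89 -0.01]
{"linear": [-0.01, 0.01, 0.1], "angular": [-0.1, 0.0, 0.0], "jaw": 200}
```

send_rows --series '[{"linear": [0,0,0.1],"angular": [0,0,0],"jaw": 200},{"linear": [0,0,0.05],"angular": [0,0,0],"jaw": 200}]'

```text
t: 8.48
eef_pos: [531.4, 52.7, 200.6]
orientation: [-0.001, 0.994, -0.108, 0.0]
force: [-1.7, -0.3, 2.3]
width: 35.5
```

send_rows --series '[{"linear": [0,0,0],"angular": [0,0,0],"jaw": 140},{"linear": [0,0,0],"angular": [0,0,0],"jaw": 100},{"linear": [0,0,0],"angular": [0,0,0],"jaw": 90},{"linear": [0,0,-0.5],"angular": [0,0,0],"jaw": 90},{"linear": [0,0,-2],"angular": [0,0,0],"jaw": 90},{"linear": [0,0,-4],"angular": [0,0,0],"jaw": 90},{"linear": [0,0,-4],"angular": [0,0,0],"jaw": 120}]'

```text
t: 9.35
eef_pos: [530.3, 52.8, 305.8]
orientation: [0.0, 0.994, -0.108, -0.003]
force: [0.2, 0.3, 0.7]
width: 45.3
```

```bash
python3 plan.py 503.3 158 290 66.7 120;  python3 - <<'E'
from h import *
from station import vision
c=vision.capture("side"); np.savez("side4.npz",**c); crop(c,240,120,340,220,6,"pics/s4.png")
E
```

```text
t 9.35 pos [530.3  52.8 305.8] jaw -12.4 w 45.3 F [0.2 0.3 0.7] nrows 9 j7 [-0.63  0.41  0.67  1.72 -0.28  1.11 -0.1 ]
{"linear": [-0.54, -1.08, 0.18], "angular": [0.0, 0.0, -8.8], "jaw": 120}
{"linear": [-0.37, -1.15, 0.18], "angular": [0.0, 0.0, -8.8], "jaw": 120}
{"linear": [-0.19, -1.19, 0.18], "angular": [0.0, 0.0, -8.8], "jaw": 120}
{"linear": [-0.01, -1.21, 0.18], "angular": [0.0, 0.0, -8.8], "jaw": 120}
{"linear": [0.18, -1.19, 0.18], "angular": [0.0, 0.0, -8.8], "jaw": 120}
{"linear": [0.36, -1.15, 0.17], "angular": [0.0, 0.0, -8.8], "jaw": 120}
{"linear": [0.53, -1.08, 0.17], "angular": [0.0, 0.0, -8.8], "jaw": 120}
{"linear": [0.69, -0.99, 0.17], "angular": [0.0, 0.0, -8.8], "jaw": 120}
```

View pics/s4.png

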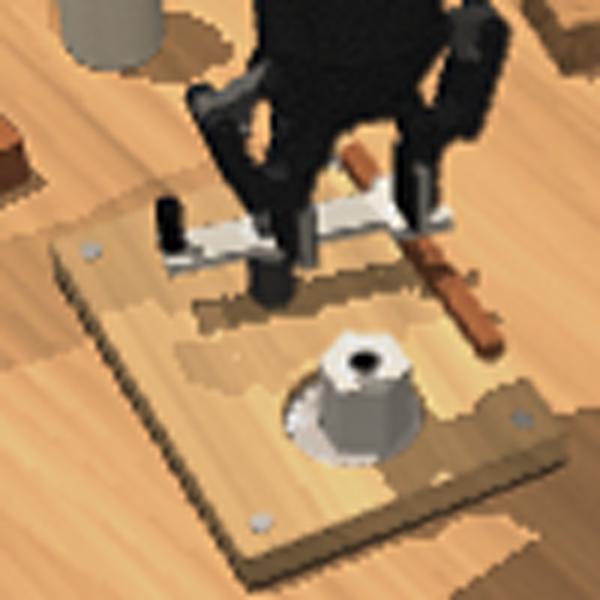

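send_rows --series '[{"linear": [-0.5,-1.1,0],"angular": [0,0,-8.8],"jaw": 120},{"linear": [-0.4,-1.1,0],"angular": [0,0,-8.8],"jaw": 120},{"linear": [-0.2,-1.2,0],"angular": [0,0,-8.8],"jaw": 120},{"linear": [0,-1.2,0],"angular": [0,0,-8.8],"jaw": 120},{"linear": [0.2,-1.2,0],"angular": [0,0,-8.8],"jaw": 120},{"linear": [0.4,-1.1,0],"angular": [0,0,-8.8],"jaw": 120},{"linear": [0.5,-1.1,0],"angular": [0,0,-8.8],"jaw": 120},{"linear": [0.7,-1.0,0],"angular": [0,0,-8.8],"jaw": 120}]'

```text
t: 10.4
eef_pos: [508.3, 145.4, 315.6]
orientation: [0.002, 0.866, 0.5, 0.007]
force: [-0.2, 0.5, -0.6]
width: 45.2
```

```bash
python3 plan.py 503.3 156.8 290 66.2 120 2
python3 - <<'E'
from h import *
s=load("side4"); print("bore at z56",atz(s,(np.array([(364.,362)])+.5)/6-.5+[240,120],56).round(1),"if z68",atz(s,(np.array([(364.,362)])+.5)/6-.5+[240,120],68).round(1))
E
```

```text
t 10.4 pos [508.3 145.4 315.6] jaw 60.0 w 45.2 F [-0.2  0.5 -0.6] nrows 2 j7 [-0.61  0.34  0.38  1.72 -0.14  1.09  0.86]
{"linear": [0.35, -0.52, 1.28], "angular": [0.3, -0.3, -3.1], "jaw": 120}
{"linear": [0.39, -0.49, 1.28], "angular": [0.3, -0.3, -3.1], "jaw": 120}
bore at z56 [[531.5  52.4  56. ]] if z68 [[524.9  43.4  68. ]]
```

send_rows --series '[{"linear": [0.35,-0.5,1.3],"angular": [0.3,-0.3,-3.1],"jaw": 120},{"linear": [0.4,-0.5,1.3],"angular": [0.3,-0.3,-3.1],"jaw": 120},{"linear": [0,0,0],"angular": [0,0,0],"jaw": 120}]'

```text
t: 10.78
eef_pos: [503.1, 158.2, 289.8]
orientation: [0.001, 0.836, 0.549, 0.001]
force: [0.8, 0.1, -0.1]
width: 45.0
```

```bash
python3 plan.py 503.3 156.8 245 66.2 120 2
python3 - <<'E'
from h import *
from station import vision
c=vision.capture("side"); np.savez("side5.npz",**c); crop(c,240,100,340,200,6,"pics/s5.png")
E
```

```text
t 10.78 pos [503.1 158.2 289.8] jaw 66.6 w 45.0 F [ 0.8  0.1 -0.1] nrows 2 j7 [-0.61  0.37  0.35  1.75 -0.14  1.04  0.95]
{"linear": [-0.06, 0.03, 2.24], "angular": [0.0, 0.0, 0.2], "jaw": 120}
{"linear": [-0.06, 0.04, 2.24], "angular": [0.0, 0.0, 0.2], "jaw": 120}
```

View pics/s5.png

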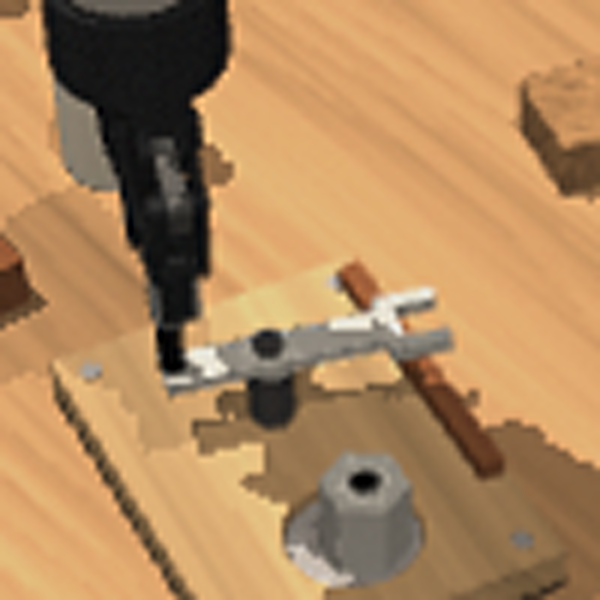

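send_rows --series '[{"linear": [-0.05,0,1.5],"angular": [0,0,0],"jaw": 120},{"linear": [-0.05,0,1.0],"angular": [0,0,0],"jaw": 120},{"linear": [0,0,0.5],"angular": [0,0,0],"jaw": 120},{"linear": [0,0,0],"angular": [0,0,0],"jaw": 120}]'

```text
t: 11.32
eef_pos: [504.0, 155.4, 259.2]
orientation: [0.002, 0.837, 0.547, 0.002]
force: [0.6, -0.3, 0.1]
width: 45.2
```

```bash
python3 plan.py 503.3 156.8 245 66.2 120 2
```

```text
t 11.32 pos [504.  155.4 259.2] jaw 66.3 w 45.2 F [ 0.6 -0.3  0.1] nrows 2 j7 [-0.6   0.4   0.34  1.79 -0.16  0.97  0.97]
{"linear": [0.05, -0.06, 0.71], "angular": [0.1, 0.0, 0.1], "jaw": 120}
{"linear": [0.05, -0.06, 0.71], "angular": [0.1, 0.0, 0.1], "jaw": 120}
```

send_rows --series '[{"linear": [0.1,-0.1,0.7],"angular": [0,0,0],"jaw": 120},{"linear": [0.05,0,0.5],"angular": [0,0,0],"jaw": 120},{"linear": [0,0,0],"angular": [0,0,0],"jaw": 160},{"linear": [0,0,0],"angular": [0,0,0],"jaw": 190},{"linear": [0,0,0],"angular": [0,0,0],"jaw": 200}]'

```text
t: 11.95
eef_pos: [504.2, 157.5, 246.9]
orientation: [0.002, 0.837, 0.547, 0.003]
force: [0.1, -0.5, 0.8]
width: 18.5
```

```bash
python3 plan.py 503.3 156.8 245 66.2 200 2;python3 - <<'E'
from h import *
from station import vision
c=vision.capture("side"); np.savez("side6.npz",**c); crop(c,240,100,340,200,6,"pics/s6.png")
E
```

```text
t 11.95 pos [504.2 157.5 246.9] jaw 66.3 w 18.5 F [ 0.1 -0.5  0.8] nrows 2 j7 [-0.6   0.42  0.34  1.8  -0.17  0.94  0.97]
{"linear": [-0.05, -0.03, 0.1], "angular": [0.2, -0.1, 0.1], "jaw": 200}
{"linear": [-0.05, -0.03, 0.1], "angular": [0.2, -0.1, 0.1], "jaw": 200}
```

View pics/s6.png

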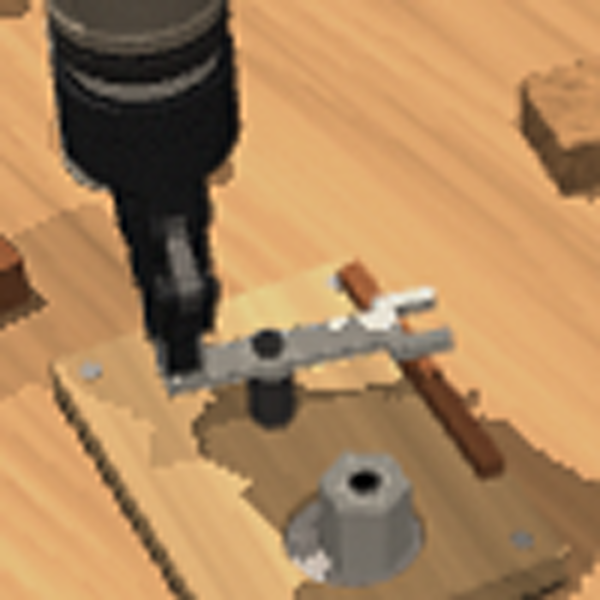

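send_rows --series '[{"linear": [0.6,0,0.1],"angular": [0.2,0,7.8],"jaw": 200},{"linear": [0.6,0.05,0],"angular": [0,0,7.8],"jaw": 200},{"linear": [0.6,0.05,0],"angular": [0,0,7.8],"jaw": 200},{"linear": [0.6,0.05,0],"angular": [0,0,7.8],"jaw": 200}]'

```text
t: 12.5
eef_pos: [518.0, 172.6, 246.2]
orientation: [0.001, 0.956, 0.292, -0.002]
force: [-1.6, -1.0, 2.0]
width: 18.3
```

```bash
cat > arc.py <<'E'
import sys,math
from plan import *
s=ctrl.read_state(); p=s["eef_pos"]; d=p[:2]-np.array([544.5,138.6]); print("r",np.hypot(*d).round(1),"ang",np.degrees(np.arctan2(d[1],d[0])).round(1))
a=float(sys.argv[1]); t=math.radians(a); plan([544.5+45*math.cos(t),138.6+45*math.sin(t),245.5],a-90,200,int(sys.argv[2]))
E
python3 arc.py 105 4; python3 arc.py 78 4
```

```text
r 43.2 ang 128.0
t 12.5 pos [518.  172.6 246.2] jaw 34.0 w 18.3 F [-1.6 -1.   2. ] nrows 4 j7 [-0.7   0.47  0.46  1.75 -0.24  0.98  0.45]
{"linear": [0.44, 0.01, 0.02], "angular": [0.0, 0.1, 4.7], "jaw": 200}
{"linear": [0.44, -0.02, 0.02], "angular": [0.0, 0.1, 4.7], "jaw": 200}
{"linear": [0.44, -0.06, 0.02], "angular": [0.0, 0.1, 4.7], "jaw": 200}
{"linear": [0.43, -0.1, 0.02], "angular": [0.0, 0.1, 4.7], "jaw": 200}
r 43.2 ang 128.0
t 12.5 pos [518.  172.6 246.2] jaw 34.0 w 18.3 F [-1.6 -1.   2. ] nrows 4 j7 [-0.7   0.47  0.46  1.75 -0.24  0.98  0.45]
{"linear": [0.88, 0.29, 0.01], "angular": [0.0, 0.1, 11.5], "jaw": 200}
{"linear": [0.92, 0.11, 0.01], "angular": [0.0, 0.1, 11.5], "jaw": 200}
{"linear": [0.93, -0.07, 0.02], "angular": [0.0, 0.1, 11.5], "jaw": 200}
{"linear": [0.9, -0.26, 0.02], "angular": [0.0, 0.1, 11.5], "jaw": 200}
```

send_rows --series '[{"linear": [0.6,-0.1,0],"angular": [0,0.1,7],"jaw": 200},{"linear": [0.6,0,0],"angular": [0,0,7],"jaw": 200},{"linear": [0.6,0,0],"angular": [0,0,7],"jaw": 200},{"linear": [0.6,0.05,0],"angular": [0,0,7],"jaw": 200}]'

```text
t: 13.0
eef_pos: [537.5, 181.3, 246.0]
orientation: [0.002, 0.999, 0.044, -0.005]
force: [-2.9, -0.0, 1.0]
width: 18.4
```

```bash
python3 arc.py 78.3 4
```

```text
r 43.3 ang 99.3
t 13.0 pos [537.5 181.3 246. ] jaw 5.0 w 18.4 F [-2.9 -0.   1. ] nrows 4 j7 [-0.76  0.53  0.57  1.69 -0.33  1.03  0.01]
{"linear": [0.41, 0.0, 0.01], "angular": [0.1, 0.1, 4.2], "jaw": 200}
{"linear": [0.4, -0.03, 0.01], "angular": [0.1, 0.1, 4.2], "jaw": 200}
{"linear": [0.4, -0.06, 0.01], "angular": [0.1, 0.1, 4.2], "jaw": 200}
{"linear": [0.4, -0.09, 0.01], "angular": [0.1, 0.1, 4.2], "jaw": 200}
```

send_rows --series '[{"linear": [0.5,-0.1,0],"angular": [0,0.1,5],"jaw": 200},{"linear": [0.5,0,0],"angular": [0,0,5],"jaw": 200},{"linear": [0.4,0,0],"angular": [0,0,4],"jaw": 200},{"linear": [0.3,0,0],"angular": [0,0,2],"jaw": 200}]'

```text
t: 13.5
eef_pos: [552.5, 182.4, 245.6]
orientation: [0.003, 0.995, -0.1, -0.008]
force: [-2.9, 0.9, 1.8]
width: 18.4
```

```bash
python3 arc.py 75 2
```

```text
r 44.5 ang 79.7
t 13.5 pos [552.5 182.4 245.6] jaw -11.5 w 18.4 F [-2.9  0.9  1.8] nrows 2 j7 [-0.79  0.58  0.64  1.64 -0.38  1.06 -0.24]
{"linear": [0.18, -0.02, 0.0], "angular": [0.2, 0.4, 1.8], "jaw": 200}
{"linear": [0.18, -0.03, 0.01], "angular": [0.2, 0.4, 1.8], "jaw": 200}
```

send_rows --series '[{"linear": [0.25,0,0],"angular": [0.2,0.2,0],"jaw": 200},{"linear": [0.2,0,0],"angular": [0,0,0],"jaw": 200}]'

```text
t: 13.75
eef_pos: [556.6, 181.9, 245.6]
orientation: [0.001, 0.995, -0.099, -0.007]
force: [-2.1, -0.0, 2.2]
width: 18.7
```

send_rows --series '[{"linear": [0.15,0,0],"angular": [0,0,0],"jaw": 200}]'

```text
t: 13.88
eef_pos: [558.1, 181.7, 245.6]
orientation: [0.001, 0.995, -0.099, -0.007]
force: [-2.3, 0.9, 1.8]
width: 18.1
```

send_rows --series '[{"linear": [0.1,0,0],"angular": [0,0,0],"jaw": 200},{"linear": [0.1,0,0],"angular": [0,0,0],"jaw": 200}]'

```text
t: 14.12
eef_pos: [558.9, 181.6, 245.4]
orientation: [0.001, 0.995, -0.099, -0.009]
force: [-4.6, -0.2, 4.7]
width: 18.1
```

send_rows --series '[{"linear": [0.1,0,0],"angular": [0,0,0],"jaw": 200}]'

```text
t: 14.25
eef_pos: [559.3, 181.5, 245.4]
orientation: [0.001, 0.995, -0.098, -0.011]
force: [-5.3, 0.5, 4.3]
width: 18.8
```

send_rows --series '[{"linear": [0.2,0,0],"angular": [0,0,0],"jaw": 200},{"linear": [0.25,0,0],"angular": [0,0,0],"jaw": 200}]'

```text
t: 14.5
eef_pos: [561.0, 181.4, 245.2]
orientation: [0.001, 0.995, -0.098, -0.016]
force: [-8.0, 1.4, 8.4]
width: 18.4
```

```bash
python3 arc.py 75 2;python3 - <<'E'
from h import *
from station import vision
c=vision.capture("side"); np.savez("side7.npz",**c); crop(c,240,100,340,200,6,"pics/s7.png")
E
```

```text
r 45.9 ang 68.9
t 14.5 pos [561.  181.4 245.2] jaw -11.2 w 18.4 F [-8.   1.4  8.4] nrows 2 j7 [-0.76  0.6   0.63  1.61 -0.39  1.09 -0.22]
{"linear": [-0.25, 0.01, -0.01], "angular": [0.2, 0.9, 1.9], "jaw": 200}
{"linear": [-0.25, 0.02, -0.01], "angular": [0.2, 0.9, 1.9], "jaw": 200}
```

View pics/s7.png

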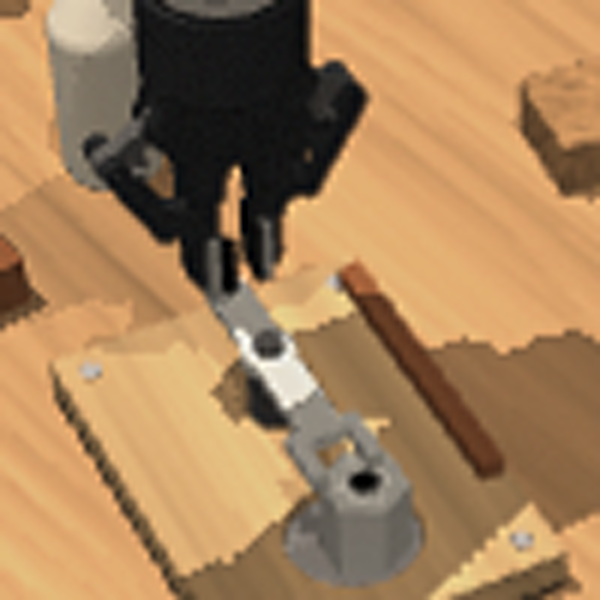

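send_rows --series '[{"linear": [-0.4,0,0],"angular": [0,0.5,0],"jaw": 180},{"linear": [0,0,0],"angular": [0,0.5,0],"jaw": 140},{"linear": [0,0,0],"angular": [0,0.3,0],"jaw": 110},{"linear": [0,0,-1],"angular": [0,0,0],"jaw": 110},{"linear": [0,0,-3],"angular": [0,0,0],"jaw": 110},{"linear": [0,0,-4],"angular": [0,0,0],"jaw": 110}]'

```text
t: 15.3
eef_pos: [558.5, 181.4, 325.5]
orientation: [0.004, 0.995, -0.099, -0.002]
force: [0.0, 0.1, 0.2]
width: 48.3
```

```bash
python3 plan.py 480 260 330 -11 110
```

```text
t 15.3 pos [558.5 181.4 325.5] jaw -11.3 w 48.3 F [0.  0.1 0.2] nrows 2 j7 [-0.81  0.5   0.68  1.54 -0.32  1.22 -0.28]
{"linear": [-4.62, -3.08, -0.24], "angular": [0.2, 0.1, -0.2], "jaw": 110}
{"linear": [-4.61, -3.1, -0.23], "angular": [0.2, 0.1, -0.2], "jaw": 110}
```

send_rows --series '[{"linear": [-4.6,-3.1,-1],"angular": [0.2,0,0],"jaw": 110},{"linear": [-4.6,-3.1,-1],"angular": [0.2,0,0],"jaw": 110},{"linear": [-3,-5,-1],"angular": [0,0,0],"jaw": 110},{"linear": [-2,-5,-1],"angular": [0,0,0],"jaw": 110},{"linear": [0,0,0],"angular": [0,0,0],"jaw": 110}]'

```text
t: 15.92
eef_pos: [452.3, 371.9, 375.1]
orientation: [-0.004, 0.995, -0.101, 0.006]
force: [-0.3, -0.5, 0.5]
width: 48.7
```

Run:
```python
from h import *
from station import vision,ctrl
print(ctrl.read_state()["eef_pos"])
c=vision.capture("side"); np.savez("side8.npz",**c); crop(c,240,120,340,220,6,"pics/s8.png")
c=vision.capture("top"); np.savez("top8.npz",**c); crop(c,205,155,310,245,7,"pics/t8.png"); cv2.imwrite("pics/top8.png",c["color"][:,:,::-1])
```

```text
[452.25757253 371.88871248 375.05190512]
```

View pics/s8.png

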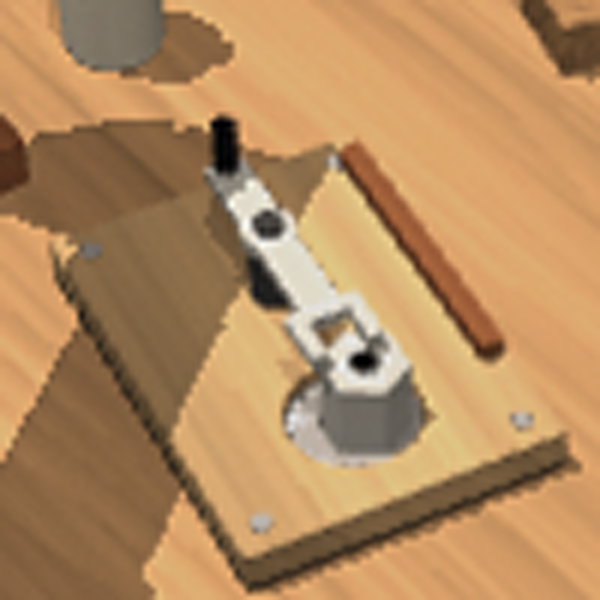

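View pics/t8.png

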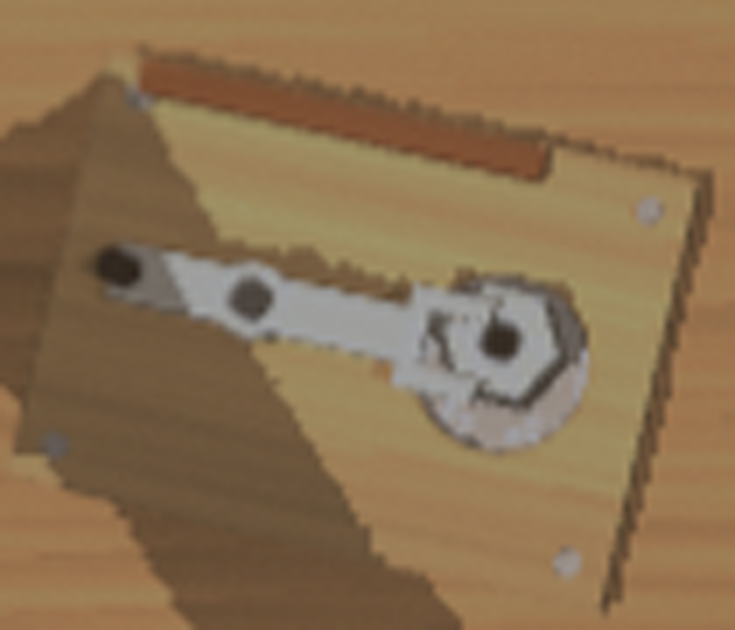

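View pics/top8.png

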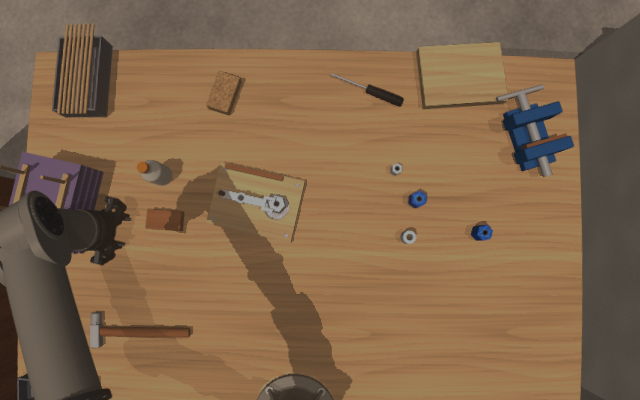

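Run:
```python
from h import *
t=load("top8"); s=load("side8")
f=lambda c,p,k,o,z: atz(c,(np.array([p],float)+.5)/k-.5+o,z)[0]
def rep(n,pin,piv):
    d=(pin-piv)[:2]; a=np.degrees(np.arctan2(d[1],d[0])); print(n,pin.round(1),piv.round(1),"len",np.hypot(*d).round(1),"dir",a.round(1),"keeper rad",np.radians(168.35-a).round(3))
rep("top",f(t,(115,263),7,[205,155],94.5),f(t,(251,298),7,[205,155],67))
rep("top base",f(t,(128,272),7,[205,155],66.5),f(t,(251,298),7,[205,155],67))
rep("side",f(s,(224,124),6,[240,120],94.5),f(s,(268,223),6,[240,120],67))
print("bore",f(s,(364,362),6,[240,120],56).round(1),f(t,(500,341),7,[205,155],56).round(1))
# bar axis in top view: mid of end near fork
rep("bar axis",f(t,(251,298),7,[205,155],66.5),f(t,(393,329),7,[205,155],66.5))
C=cloud(t); 
for u,v in [(279,203),(280,205),(278,207),(274,204),(243,198),(270,199),(270,209)]: print(u,v,C[v,u].round(1))
```

```text
top [553.1 183.6  94.5] [544.3 141.4  67. ] len 43.1 dir 78.2 keeper rad 1.574
top base [552.7 184.9  66.5] [544.3 141.4  67. ] len 44.3 dir 79.0 keeper rad 1.559
side [553.  182.1  94.5] [545.3 140.6  67. ] len 42.2 dir 79.5 keeper rad 1.55
bore [531.5  52.4  56. ] [531.6  55.4  56. ]
bar axis [544.3 141.5  66.5] [534.4  91.7  66.5] len 50.8 dir 78.7 keeper rad 1.565
279 203 [532.7  48.4  52.4]
280 205 [527.9  45.9  51.1]
278 207 [522.5  50.2  56.9]
274 204 [529.9  60.4  54.4]
243 198 [542.4 135.3  65.7]
270 199 [541.3  69.6  63.4]
270 209 [516.8  68.8  65.3]
```

```bash
python3 -c "
from station import ctrl
s=ctrl.read_state(); print(s['t'],s['force'],s['qvel'].round(3)); print(ctrl.job_done())"
```

```text
16.025 [ 0.69505787 -0.05017812  0.96053944] [ 0.033 -0.008  0.04   0.033  0.012 -0.002  0.002]
the job is handed in; nothing more can be done
None
```

The large bushing is home in the hex seat, the keeper is closed over it, and the job was handed in at about 16 s of the 58 s allowed.

**What I did:** I found the off-centre hex seat from the camera pictures, about 5 mm from the pocket centre. I gripped the plain aluminium bushing across its flats and lowered it over that spot. It went straight in with no shuffling needed. I released it, put the jaws loosely round the keeper pin, and swung the pin to its stop. Then I moved the arm clear.

**Last checks:**
- **Seating:** the tool went down the full 12 mm past the pocket floor and touched bottom at a net change of about 4 N. The bore fits a top height of 56 mm in both cameras, which is the home height; the two cameras differ by about 3 mm in y.
- **Keeper:** the angle read 1.55 to 1.57 rad by several measurements, against a stop at 1.571, so it agrees to about 0.02 rad. At the stop the push rose to about 8 N sideways.
- **Other items:** in the last overhead picture the small and round bushings, offcut, glue bottle and blue look-alikes looked to be where they started. I did not measure them.

**Disagreed or unexplained:**
- The wrist also showed about 8 N upward during the final push, which I did not explain. It fell to about zero when I let go.
- The overhead camera read about 3 mm off in y against the side camera and the arm, so I corrected its positions by that.
- At hand-in the arm was clear of everything but still settling, at up to 0.04 rad/s.

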